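# Unlatch the tile press and hold its lever off the ram

## Task

The clay in the tile press has been squeezed long enough. Pull the spring latch sideways out of its keeper by its upright handle, lift the press lever so that its cup comes off the ball of the ram, and hold it up with its front end at least 15 cm above where it lay; finish while still holding the lever raised and still, so that a helper can take the die out. Do not force the lever up against the latch, and leave the things standing round the press undisturbed.

Things in the scene. Friction and masses are not known exactly. Their poses are not given: they have to be found in the camera images.
- press: Bench lever press fixed to the table: grey bed plate 320 x 160 x 12 mm, on it an aluminium die 120 mm square with a ram whose 40 mm ball head stands up, behind it two cheeks with the hinge pin. Origin on the table top, 125 mm from the bed's front edge. x runs along the shut lever from its free front end to the hinge, z up. The front points to the robot, turned up to 0.4 rad.
- lever: Press lever, a steel bar 25 wide, 35 mm high, rubber grip 30 mm thick on its front end, about 0.75 kg. Origin on its centre line over the ball, 30 mm along x and 130 mm above the press's origin; the hinge pin is 130 mm further along x. Shut, it lies level, axes as the press's, cup on the ball. It turns about y, front end rising, to 1.2 rad; falls shut if let go. 6 to 9 N at the latch lift it.
- lever_end (a point): Front end of the lever's rubber grip, on its centre line, 390 mm from the hinge pin; 130 mm above the table when the lever is shut.
- latch (a joint): How far the latch bolt is drawn (m): 0 sprung home, 0.026 fully drawn. A 12 mm square bar crosswise through the lever at its centre height, 245 mm from the hinge, sliding along the lever's y. Drawn over 16 mm to +y, its tip is out of the keeper on the -y side. Spring 5 N at 0, 10 N fully drawn: keep it drawn until the lever has risen. The bolt runs in the lever, so its handle also lifts the lever.
- latch_handle (a point): Middle of the latch's upright black handle on the bolt's outer end, 85 mm to the +y side of the lever's centre line, 245 mm from the hinge. Round, 52 mm tall, 20 mm thick at its foot, 26 mm near its top; this point is 26 mm above its foot, 46 mm above the bolt (176 mm above the table when shut). All else of the press is below 155 mm. It moves with bolt and lever.
- keeper: Keeper: steel upright 48 mm wide, 10 mm thick, on the bed plate at the lever's -y side, 245 mm before the hinge; the bolt's tip goes through the window in it. Its top bar lies 138 to 150 mm above the table. Origin at its foot.
- spray: Pink spray bottle with a white and blue trigger head, 70 mm thick, 198 mm tall, loose, standing on the press's -y side. Origin at the centre of its underside.
- tumbler: Fired clay tumbler, 76 mm across the rim, 100 mm tall, loose, on the press's -y side. Origin at the centre of its underside.
- board: Plywood ware board 220 x 150 x 12 mm with two pressed tiles on it (22 mm high in all), loose, on the press's +y side. Origin at the centre of its underside.
- jar: White lidded jar, 60 mm thick, 85 mm tall, loose, on the press's +y side. Origin at the centre of its underside.
Mind the look-alikes: they are no part of the job. Of the things shaped like the jar, the white one is meant. Several things look just like the tumbler: the one meant starts farthest to the robot's right.

How it is judged:
By the outcome, as a careful person would: the job done as asked, in the order asked, and still so for the second after the job is handed in, while the arm keeps its last pose, push and grip.
It also fails if it takes over 32 s, if anything falls off the work surface, if the arm or the gripper's body presses on something with over 40 N, if the wrist force passes 120 N, or if a joint passes its speed limit or range.

## Robot

A 7-joint arm with a two-finger parallel gripper is mounted at the origin on the work surface. World frame = base frame: x ahead of the robot, y to its left, z up, the work surface at z = 0. Lengths are in m, angles in rad, forces in N, time in s.
With the tool pointing down it reaches from about 0.375 to 0.925 m from the base axis. Payload 3.1 kg.
Tool frame: the origin (TCP) lies between the finger pads; the fingertips stand 25 mm ahead of it and the grasp point (between the pads) lies 6 mm ahead of it; z points along the fingers, y is the line along which they close (so a half turn about z gives the same grasp; the last joint's range is limited). The gripper opens to 85 mm and grips with 20 to 120 N. Pads are 22 mm wide; open, the fingers measure 114 mm over their backs; the gripper's body (76 mm by 85 mm) begins 54 mm behind the grasp point. The pads swing forward as they close: fully open they stand 13 mm farther back than shut.
Start: joints at [-1.42, 0.383, 0.044, 1.598, -0.018, 1.161, -0.05], TCP at [0.16, 0.63, 0.256] pointing down, gripper open.
Joint ranges: [-2.61, 2.61], [-0.41, 2.15], [-1.48, 1.57], [0, 2.5], [-1.57, 4.71], [0.05, 1.97], [-2.85, 2.85]. Speed limits (rad/s): [2.79, 2.79, 3.14, 3.14, 3.14, 3.14, 3.14].

## Interface

Orientations are given as a unit quaternion [w, x, y, z].
In Python, from cell import manip, eyes gives the robot as it stands. The module is installed in compiled form; this text tells all that it offers.
- The arm moves only by the shell command python3 -m creep 'ROWS' [FORCE]. ROWS is JSON, one flat list of numbers, 7 for each row, row after row: the turn, a rotation vector about the tool's x, y, z in units of 6 degrees (1.0 is 6 degrees), then the shift along the tool's x, y, z in units of 40 mm (1.0 is 40 mm), then the finger opening in mm, from 0 to 85.4. In form: [ax, ay, az, tx, ty, tz, fingers, ax, ay, az, tx, ty, tz, fingers, ...]. A call has 1 to 5 rows; each row is the pose to reach, as a shift and turn from the pose commanded when the call began, along the tool's axes at that moment; what a row does not reach only later rows make up. A row lasts 1/10 s, in which the tool goes at most 50 mm and 8.59 degrees, less where a joint would pass 70% of its speed; a pose out of reach is approached as far as the arm can. A call with a gripper value outside its range is refused whole. The fingers move at their own pace and stop on an object; FORCE is the grip in N (left out, the last holds). Time passes only in rows, so rows that repeat a pose let the fingers close. It gives the time, the measured TCP pose, the force, the opening and the grip force at its end, in the units of the state.
- manip.state(): the state, without advancing time (a new reading comes with each control period).
- eyes.snapshot(name): name is "side" or "top"; returns a dict with "pixels" (420x560x3 uint8, red, green, blue), "vfov" (degrees; the focal length in pixels is half the picture's height over the tangent of half this angle, whatever the lens; pixels are square), "cx", "cy" (the principal point, pixels), "origin" and "rotation" of the camera in the world. Camera axes: x right, y up, looking along -z (the intrinsics and any distortion apply to the point x, -y, -z); pixel columns grow to the right and rows downward; lengths in m; the calibration is good to about 2 mm. A picture is of the moment at which its call begins. There is no depth.
- manip.job_done(): hands the job in; it is judged then, once.
Trained networks look in a picture, given as the dict that the camera call returned (one of the last four; its "shot" number tells which), for a name from the list of things; names that differ only in an ending like _2 or _b are one class to them, and where a whole thing is asked for, a point or a joint stands for the part that bears it (a point fixed in the world has none). Each returns a list of dicts, best first, with "p" (0 to 1); they miss things now and then, are a little off and sometimes report something else, mostly with a low value. They report only what shows in the picture. A call takes as long as a camera call. They do not tell look-alikes from the thing itself.
- eyes.boxes_of(thing, picture): "box" ([centre column, centre row, width, height] in pixels, round what is visible of it).
- eyes.cut_out(thing, picture): "pixels" (420x560 bool, what is visible of it) and "box" ([centre column, centre row, width, height] in pixels, round what is visible of it).
- eyes.pinpoint(thing, picture): "centre" ([column, row] in pixels: a listed point, or the origin of a listed thing).
The state is a dict: "t": time; "qpos": joint angles; "joint_vel": joint speeds; "joint_torque": joint torques, N m; "tool_pos": TCP position; "tcp_rot": TCP orientation; "ft_force": force on the tool from outside, world axes, zero at the start; "moment": the same for the moment, N m; "width": finger opening in m; "gripper_force": force on a finger pad.
Only numpy, scipy, OpenCV 4.12 (cv2) and the standard library are available. Lean on these libraries where they do the work, as an engineer would, in place of code of your own. Each camera call takes 0.05 s, during which the arm holds its last target. There are 200 camera calls.

## Working session

There is one attempt and no reset: what is moved stays moved. The work goes in short steps, Python scripts to look and compute and a shell command to move; the robot and the scene stay as the last step left them, time stands still between calls to the robot, and variables do not carry over. Pictures are saved under pics/ and viewed, at most 10 in all, crops included, and the job is handed in when it is done.

```bash
mkdir -p pics
cat > h.py <<'E'
import numpy as np, cv2
from cell import manip, eyes
from scipy.spatial.transform import Rotation as R
def rot(r):
    r=np.array(r,float)
    return r if r.shape==(3,3) else R.from_quat(r,scalar_first=True).as_matrix()
def ray(p,px):
    f=210/np.tan(np.radians(p['vfov'])/2)
    d=np.array([(px[0]-p['cx'])/f,-(px[1]-p['cy'])/f,-1.]); d=rot(p['rotation'])@d
    return np.array(p['origin']),d/np.linalg.norm(d)
def proj(p,X):
    f=210/np.tan(np.radians(p['vfov'])/2)
    c=rot(p['rotation']).T@(np.array(X)-p['origin'])
    return np.array([p['cx']-f*c[0]/c[2],p['cy']+f*c[1]/c[2]])
def tri(a,pa,b,pb):
    o1,d1=ray(a,pa);o2,d2=ray(b,pb)
    s=np.linalg.lstsq(np.c_[d1,-d2],o2-o1,rcond=None)[0]
    return (o1+s[0]*d1+o2+s[1]*d2)/2,np.linalg.norm(o1+s[0]*d1-o2-s[1]*d2)
def onz(p,px,z):
    o,d=ray(p,px); return o+d*(z-o[2])/d[2]
E
python3 - <<'E'
from h import *
S=eyes.snapshot('side');T=eyes.snapshot('top')
for n,p in(('side',S),('top',T)):
    cv2.imwrite(f'pics/{n}0.png',p['pixels'][:,:,::-1]); print({k:v for k,v in p.items() if k!='pixels'})
for t in['press','lever','lever_end','latch_handle','keeper','spray','tumbler','board','jar']:
    r=[[(np.round(x['centre'],1).tolist(),round(x['p'],2)) for x in eyes.pinpoint(t,p)[:4]] for p in(S,T)]
    print(t,r)
    if r[0] and r[1]: print(tri(S,r[0][0][0],T,r[1][0][0]))
print(manip.state())
E
```

```text
{'vfov': 53.048743741283545, 'cx': 276.3492306942417, 'cy': 212.43719733481382, 'origin': array([ 0.2124379 , -0.69251569,  0.6964315 ]), 'rotation': array([ 0.86148135,  0.45979188, -0.10990604, -0.18536982]), 'shot': 1}
{'vfov': 47.61010618583351, 'cx': 279.2038132213097, 'cy': 213.93333669886724, 'origin': array([0.47035253, 0.05801128, 1.29836166]), 'rotation': array([-0.70198047, -0.04173512,  0.0292259 ,  0.71037134]), 'shot': 2}
press [[([309.2, 250.3], 0.8)], [([288.5, 191.8], 0.72)]]
(array([0.66437807, 0.05281185, 0.00321362]), np.float64(0.005754860552721511))
lever [[([323.4, 204.0], 0.9)], [([286.9, 169.5], 0.8)]]
(array([0.69918005, 0.05704832, 0.13634149]), np.float64(0.002843566740035379))
lever_end [[([220.0, 227.1], 0.69)], [([284.2, 273.5], 0.97)]]
(array([0.43864569, 0.06859278, 0.13233515]), np.float64(0.007544711965795865))
latch_handle [[([268.8, 177.5], 0.58)], [([249.9, 209.4], 0.59)]]
(array([0.59251129, 0.14619504, 0.18937339]), np.float64(0.0026914676092601748))
keeper [[([281.5, 261.0], 0.78), ([310.3, 246.1], 0.32)], [([293.4, 218.9], 0.82), ([287.0, 167
[... 821 characters left out ...]
0, 'qpos': array([-1.41983698,  0.38289962,  0.04388844,  1.5979169 , -0.01790423,
        1.1612086 , -0.04988124]), 'joint_vel': array([ 0.00095597, -0.00017856, -0.00145374,  0.00122504, -0.00100377,
       -0.0006688 , -0.00049225]), 'joint_torque': array([-1.16110095e-04, -4.33450162e+01,  1.02290791e+00, -2.49936175e+01,
        1.04343641e-02,  1.62418419e-03, -1.73768967e-05]), 'tool_pos': array([0.16000071, 0.62999094, 0.2562614 ]), 'tcp_rot': array([-1.65341923e-05,  1.24022747e-01,  9.92279375e-01, -1.89988203e-05]), 'ft_force': array([0.5189627 , 0.31605733, 0.12630268]), 'moment': array([-0.02904101,  0.03869828,  0.02985234]), 'gripper_force': 0.0, 'width': 0.08555802631188074}
```

View pictures.

View pics/side0.png

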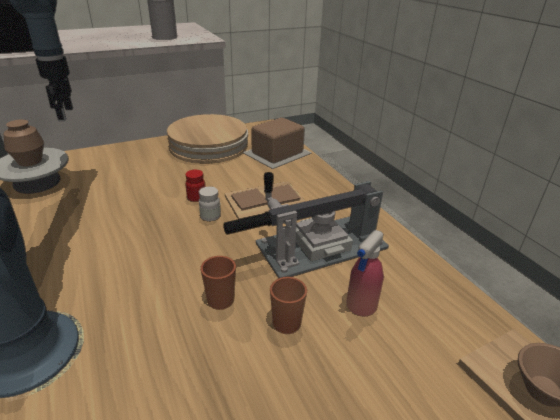

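View pics/top0.png

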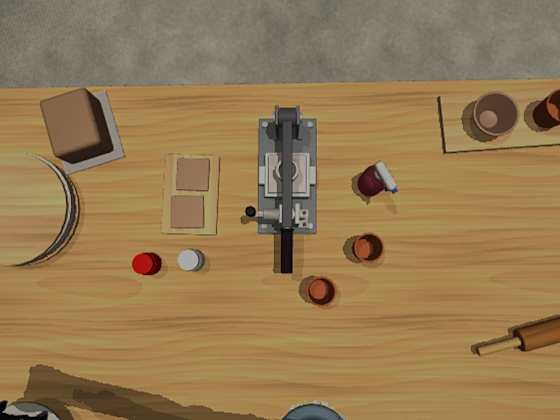

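The side view shows the press with its handle at about (268,180), its grip end at (226,226) and the keeper at (284,235). In the top view the handle head is at (250,212) and the grip end at (287,270). I don't reach for any of the look-alikes. Those are the tumblers at (367,247) and (320,290) in the top view, and the red and white jars at (146,263) and (190,259). I'll fit the press pose to all the pinpoints.

Run:
```python
from h import *
from scipy.optimize import least_squares
S=eyes.snapshot('side');T=eyes.snapshot('top')
L={'press':(0,0,0),'lever':(.03,0,.13),'lever_end':(-.23,0,.13),'latch_handle':(-.085,.085,.176)}
obs=[]
for t in L:
    for n,p in(('s',S),('t',T)):
        r=eyes.pinpoint(t,p)
        if r: obs.append((t,n,p,np.array(r[0]['centre'])))
def W(v,q):
    c,s=np.cos(v[2]),np.sin(v[2]); return np.array([v[0]+c*q[0]-s*q[1],v[1]+s*q[0]+c*q[1],q[2]])
f=lambda v:np.concatenate([proj(p,W(v,L[t]))-c for t,n,p,c in obs])
s=least_squares(f,[.66,.05,-.05],loss='soft_l1'); print(s.x,W(s.x,L['latch_handle']))
for o,e in zip(obs,f(s.x).reshape(-1,2)): print(o[0],o[1],e.round(1))
im=[]
for n,p in(('s',S),('t',T)):
    a=proj(p,W(s.x,L['latch_handle'])); x,y=a.astype(int)
    b=p['pixels'].copy()
    for k in [(-.085,.085,.15),(-.085,.085,.176),(-.085,.085,.202),(-.23,0,.13),(.16,0,.13),(-.125,.08,.012),(-.125,-.08,.012),(.195,.08,.012),(.195,-.08,.012)]:
        u,w=proj(p,W(s.x,k)).round().astype(int); b[w,u]=(0,255,0)
    im.append(cv2.resize(b[y-65:y+100,x-60:x+130],None,fx=2.1,fy=3,interpolation=cv2.INTER_NEAREST))
cv2.imwrite('pics/crop.png',np.hstack(im)[:,:,::-1])
```

```text
[ 0.66001083  0.04201107 -0.34421617] [0.60868092 0.150709   0.176     ]
press t [2.  0.8]
lever s [0.4 3.9]
lever t [-66.6 -74.8]
lever_end s [6.2 1.4]
lever_end t [-31.2  52.8]
latch_handle s [6.1 2.7]
latch_handle t [-41.   14.3]
```

View pics/crop.png

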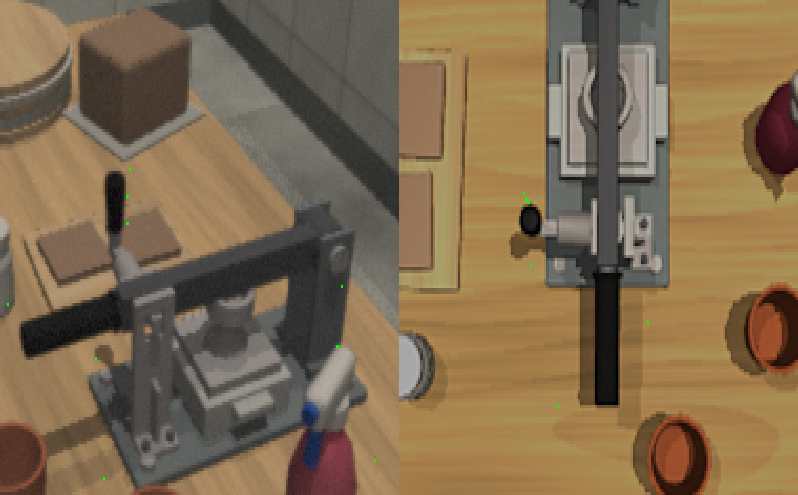

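Run:
```python
from h import *
from scipy.optimize import least_squares
S=eyes.snapshot('side');T=eyes.snapshot('top')
L={'press':(0,0,0),'lever':(.03,0,.13),'lever_end':(-.23,0,.13),'latch_handle':(-.085,.085,.176),'keeper':(-.085,-.04,0)}
O={'press':((309.2,250.3),(288.5,191.8)),'lever':((323.4,204),(286.9,169.5)),'lever_end':((220,227.1),(284.2,273.5)),'latch_handle':((268.8,177.5),(249.9,209.4))}
obs=[(t,'st'[i],(S,T)[i],np.array(O[t][i])) for t in O for i in(0,1)]
def W(v,q):
    c,s=np.cos(v[2]),np.sin(v[2]); return np.array([v[0]+c*q[0]-s*q[1],v[1]+s*q[0]+c*q[1],q[2]])
f=lambda v:np.concatenate([proj(p,W(v,L[t]))-c for t,n,p,c in obs])
s=least_squares(f,[.66,.05,-.05],loss='soft_l1'); print(s.x,W(s.x,L['latch_handle']))
for o,e in zip(obs,f(s.x).reshape(-1,2)): print(o[0],o[1],e.round(1))
im=[]
for n,p in(('s',S),('t',T)):
    a=proj(p,W(s.x,L['latch_handle'])); x,y=a.astype(int)
    b=p['pixels'].copy()
    for k in [(-.085,.085,.15),(-.085,.085,.176),(-.085,.085,.202),(-.23,0,.13),(.16,0,.13),(-.125,.08,.012),(-.125,-.08,.012),(.195,.08,.012),(.195,-.08,.012)]:
        u,w=proj(p,W(s.x,k)).round().astype(int); b[w,u]=(0,255,0)
    print(n,x,y)
    im.append(cv2.resize(b[y-95:y+105,x-60:x+130],None,fx=2.1,fy=3,interpolation=cv2.INTER_NEAREST))
cv2.imwrite('pics/crop2.png',np.hstack(im)[:,:,::-1])
```

```text
[ 0.67021762  0.0570244  -0.05975295] [0.5904453  0.14694868 0.176     ]
press s [ 0.  -0.4]
press t [-1.1 -2.9]
lever s [-0.1  2.5]
lever t [ 1.  -0.4]
lever_end s [2.2 0.1]
lever_end t [-1.3  0.7]
latch_handle s [-0.4  4.7]
latch_handle t [-0.1  2. ]
s 268 182
t 249 211
```

View pics/crop2.png

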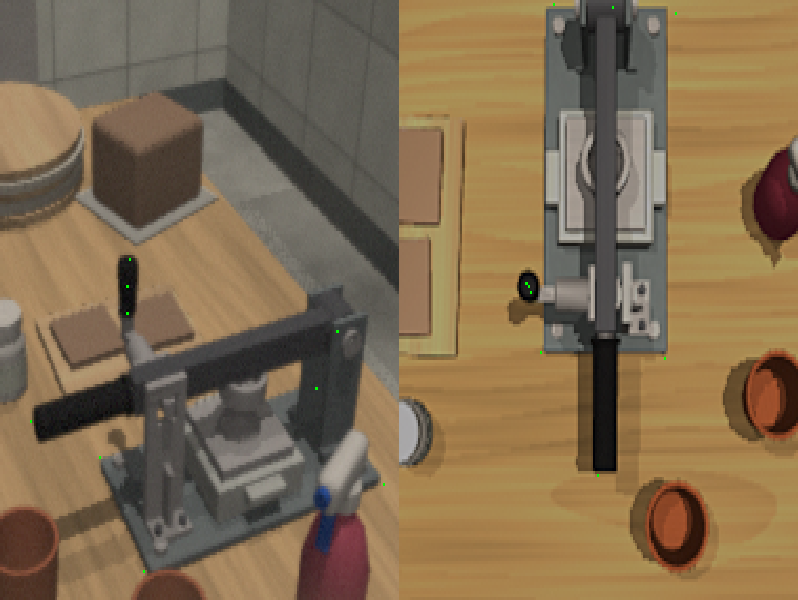

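The fit's dots sit on the handle: (128,285) in the side crop and (528,286) in the top crop. That puts the handle middle at about (0.590, 0.147, 0.176) and the press yaw at about -0.03. Moving above it.

```bash
python3 -m creep '[0,0,-2.1,-13.4,-9.05,0,85,0,0,-2.1,-13.4,-9.05,0,85,0,0,-2.1,-13.4,-9.05,0,85,0,0,-2.1,-13.4,-9.05,0,85,0,0,-2.1,-13.4,-9.05,0,85]'
python3 - <<'E'
from h import *
s=manip.state();M=rot(s['tcp_rot']);print(s['qpos'].round(2),M.round(3))
print((M.T@(np.array([.5905,.147,.256])-s['tool_pos'])/.04).round(2))
E
```

```text
t: 2.1
tool_pos: [0.3276, 0.4418, 0.2566]
tcp_rot: [0.0, 0.014, 1.0, 0.0]
ft_force: [1.0, 0.3, 0.2]
width: 0.085
gripper_force: 0.0
[-1.11  0.19  0.12  1.85 -0.03  1.1   0.56] [[-1.     0.029  0.   ]
 [ 0.029  1.     0.001]
 [-0.     0.001 -1.   ]]
[-6.78 -7.18  0.01]
```

```bash
python3 -m creep '[0,0,0,-6.8,-7.2,0,85,0,0,0,-6.8,-7.2,0,85,0,0,0,-6.8,-7.2,0,85,0,0,0,-6.8,-7.2,0,85,0,0,0,-6.8,-7.2,0,85]'
python3 - <<'E'
from h import *
s=manip.state();M=rot(s['tcp_rot']);print(s['qpos'].round(2),M.round(3))
print((M.T@(np.array([.5905,.147,.256])-s['tool_pos'])/.04).round(2))
E
```

```text
t: 2.6
tool_pos: [0.4939, 0.2552, 0.2567]
tcp_rot: [0.0, 0.014, 1.0, 0.0]
ft_force: [0.6, 0.9, -0.0]
width: 0.0854
gripper_force: 0.0
[-0.81  0.21  0.29  1.84 -0.07  1.1   1.05] [[-1.     0.029  0.001]
 [ 0.029  1.     0.001]
 [-0.001  0.001 -1.   ]]
[-2.49 -2.63  0.02]
```

```bash
python3 -m creep '[0,0,0,-2.5,-2.6,0,85,0,0,0,-2.5,-2.6,0,85,0,0,0,-2.5,-2.6,0,85,0,0,0,-2.5,-2.6,0,85,0,0,0,-2.5,-2.6,0,85]'
python3 - <<'E'
from h import *
s=manip.state();print(s['tool_pos'],s['qpos'].round(2))
S=eyes.snapshot('side');T=eyes.snapshot('top')
im=[]
for p in(S,T):
    b=p['pixels'].copy()
    for z in(.15,.202): 
        u,w=proj(p,(.5905,.147,z)).round().astype(int); b[w,u]=(0,255,0)
    u,w=proj(p,(.5905,.147,.176)).round().astype(int)
    im.append(cv2.resize(b[w-60:w+60,u-65:u+65],None,fx=3,fy=3,interpolation=cv2.INTER_NEAREST))
cv2.imwrite('pics/above.png',np.hstack(im)[:,:,::-1])
E
```

```text
t: 3.1
tool_pos: [0.5904, 0.1481, 0.2563]
tcp_rot: [0.0, 0.016, 1.0, -0.0]
ft_force: [-0.8, 1.1, -0.1]
width: 0.0848
gripper_force: 0.0
[0.59043461 0.14805748 0.25628273] [-0.62  0.32  0.37  1.72 -0.13  1.13  1.33]
```

View pics/above.png

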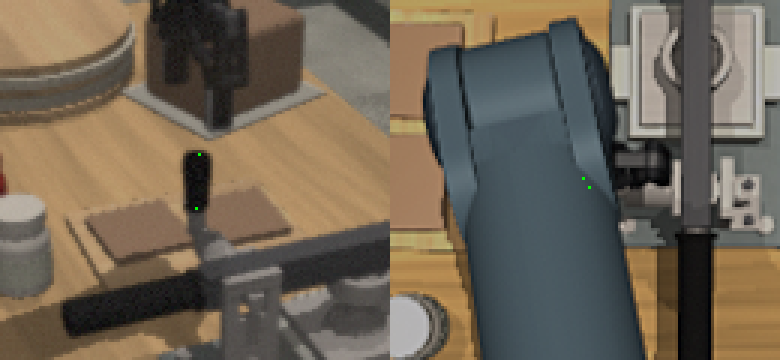

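The gripper hangs over the handle, which is at (197,180) in the side crop with the fingers on either side of it. Descending, then closing.

```bash
python3 -m creep '[0,0,0,0,0,0.9,85,0,0,0,0,0,1.4,85,0,0,0,0,0,1.8,85,0,0,0,0,0,1.8,85,0,0,0,0,0,1.8,85]' 50
python3 -m creep '[0,0,0,0,0,0,40,0,0,0,0,0,0,0,0,0,0,0,0,0,0,0,0,0,0,0,0,0,0,0,0,0,0,0,0]' 50
```

```text
t: 3.7
tool_pos: [0.5895, 0.151, 0.1846]
tcp_rot: [0.0, 0.014, 1.0, 0.0]
ft_force: [0.7, 0.2, 0.4]
width: 0.0848
gripper_force: 0.0
t: 4.2
tool_pos: [0.5903, 0.1465, 0.1853]
tcp_rot: [0.0, 0.016, 1.0, -0.002]
ft_force: [-0.8, -6.0, 5.5]
width: 0.024
gripper_force: 48.7
```

```bash
python3 -m creep '[0,0,0,0,0.15,0,0,0,0,0,0,0.3,0,0,0,0,0,0,0.45,0,0,0,0,0,0,0.55,0,0,0,0,0,0,0.55,0,0]' 60
python3 - <<'E'
from h import *
s=manip.state();print(s['tool_pos'],s['ft_force'],rot(s['tcp_rot']).round(3),s['qpos'].round(2))
S=eyes.snapshot('side')
b=S['pixels'];u,w=proj(S,(.5905,.12,.15)).astype(int)
cv2.imwrite('pics/pull.png',cv2.resize(b[w-70:w+70,u-90:u+90],None,fx=4,fy=4)[:,:,::-1])
E
```

```text
t: 4.7
tool_pos: [0.5906, 0.166, 0.1853]
tcp_rot: [-0.001, 0.016, 1.0, -0.004]
ft_force: [-4.2, -8.0, 6.2]
width: 0.0235
gripper_force: 58.5
[0.59060825 0.1659645  0.18531917] [-4.22473548 -7.95912941  6.19003537] [[-0.999  0.032 -0.001]
 [ 0.032  0.999 -0.007]
 [ 0.001 -0.007 -1.   ]] [-0.63  0.4   0.35  1.76 -0.15  1.01  1.32]
```

View pics/pull.png

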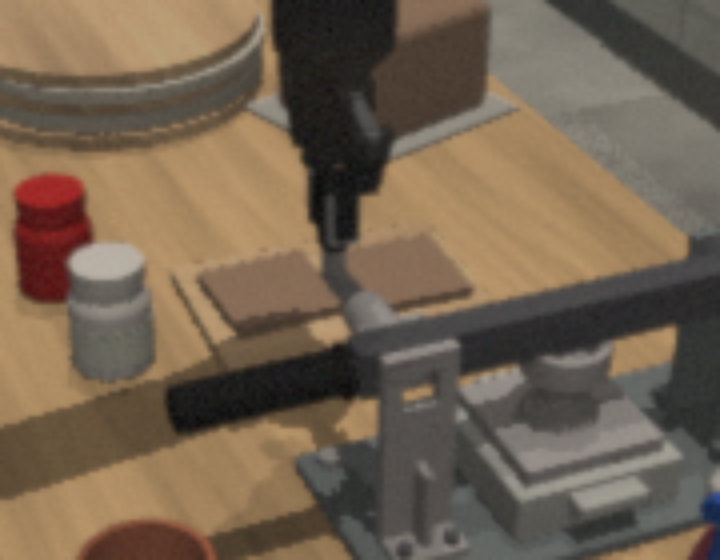

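In the crop the keeper window at (415,392) looks empty, with the spring force at about 8 N. I'll draw it a little more so it is clear by a safe margin.

```bash
python3 -m creep '[0,0,0,0,0.1,0,0,0,0,0,0,0.17,0,0,0,0,0,0,0.17,0,0]'
python3 - <<'E'
from h import *
s=manip.state();print(s['tool_pos'],s['ft_force'],rot(s['tcp_rot']).round(3))
E
```

```text
t: 5.05
tool_pos: [0.5907, 0.1707, 0.1853]
tcp_rot: [-0.001, 0.017, 1.0, -0.005]
ft_force: [-4.1, -10.6, 6.9]
width: 0.0239
gripper_force: 58.8
[0.59072114 0.17072353 0.18526738] [ -4.11946506 -10.56449568   6.93273   ] [[-0.999  0.034 -0.002]
 [ 0.034  0.999 -0.009]
 [ 0.002 -0.009 -1.   ]]
```

```bash
python3 -m creep '[0,0.19,0,-0.03,0,-0.12,0,0,0.38,0,-0.06,0,-0.24,0,0,0.48,0,-0.08,0,-0.3,0,0,0.48,0,-0.08,0,-0.3,0]'
python3 - <<'E'
from h import *
s=manip.state();print(s['tool_pos'],s['ft_force'],rot(s['tcp_rot']).round(3))
E
```

```text
t: 5.45
tool_pos: [0.5925, 0.1699, 0.1937]
tcp_rot: [-0.028, 0.017, 0.999, -0.005]
ft_force: [-0.6, -9.8, -5.3]
width: 0.0234
gripper_force: 59.1
[0.59248303 0.16993915 0.19370154] [-0.60053412 -9.77363046 -5.25364299] [[-0.998  0.034 -0.056]
 [ 0.035  0.999 -0.009]
 [ 0.056 -0.011 -0.998]]
```

The lever lifts with only its own weight (about 12 N change, z up 8 mm), so the latch is clear. Continuing along the arc.

```bash
python3 -m creep '[0,0.48,0,-0.08,0,-0.3,0,0,0.96,0,-0.17,0,-0.6,0,0,1.43,0,-0.27,0,-0.9,0,0,1.91,0,-0.4,0,-1.19,0,0,2.39,0,-0.53,0,-1.47,0]'
python3 - <<'E'
from h import *
s=manip.state();print(s['tool_pos'],s['ft_force'],rot(s['tcp_rot']).round(3),s['qpos'].round(2))
E
```

```text
t: 5.95
tool_pos: [0.6158, 0.1694, 0.2519]
tcp_rot: [-0.155, 0.018, 0.988, -0.004]
ft_force: [-4.3, -10.1, -3.8]
width: 0.0234
gripper_force: 59.7
[0.61578735 0.16935897 0.2518872 ] [ -4.34383599 -10.12144461  -3.84352985] [[-0.951  0.034 -0.306]
 [ 0.036  0.999 -0.002]
 [ 0.306 -0.013 -0.952]] [-0.53  0.56  0.34  1.41 -0.24  1.51  1.38]
```

```bash
python3 -m creep '[0,0.48,0,-0.08,0,-0.3,0,0,0.96,0,-0.17,0,-0.6,0,0,1.43,0,-0.27,0,-0.9,0,0,1.91,0,-0.4,0,-1.19,0,0,1.91,0,-0.4,0,-1.19,0]'; python3 -m creep '[0,0,0,0,0,0,0,0,0,0,0,0,0,0,0,0,0,0,0,0,0]'
python3 - <<'E'
from h import *
s=manip.state();print(s['tool_pos'],s['ft_force'],rot(s['tcp_rot']).round(3),s['qpos'].round(2),s['joint_vel'].round(3))
S=eyes.snapshot('side');T=eyes.snapshot('top')
r=[eyes.pinpoint('lever_end',p)[:2] for p in(S,T)]
print([[(x['centre'],x['p']) for x in q] for q in r])
if all(r): print(tri(S,r[0][0]['centre'],T,r[1][0]['centre']))
cv2.imwrite('pics/up.png',S['pixels'][:,:,::-1])
E
```

```text
t: 6.45
tool_pos: [0.6458, 0.1691, 0.2945]
tcp_rot: [-0.253, 0.018, 0.967, -0.002]
ft_force: [-8.8, -10.5, 2.1]
width: 0.0231
gripper_force: 59.9
t: 6.75
tool_pos: [0.6452, 0.1695, 0.294]
tcp_rot: [-0.252, 0.018, 0.968, -0.002]
ft_force: [-6.6, -10.3, 0.1]
width: 0.0235
gripper_force: 59.8
[0.64515584 0.1694831  0.29396404] [ -6.59539108 -10.31362489   0.06211096] [[-0.872  0.033 -0.488]
 [ 0.035  0.999  0.005]
 [ 0.488 -0.013 -0.873]] [-0.45  0.72  0.33  1.13 -0.3   1.83  1.4 ] [ 0.001 -0.001 -0.     0.002  0.    -0.003 -0.001]
[[([239.3, 150.8], 0.64)], [([286.6, 252.8], 0.6)]]
(array([0.48697571, 0.06118659, 0.31825247]), np.float64(0.003952491832052603))
```

View pics/up.png

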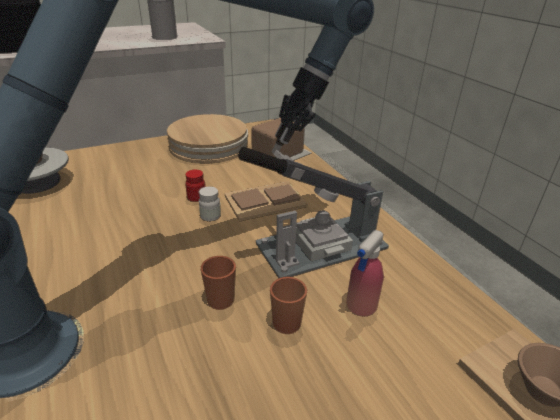

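The lever's front end (239,151 in the side view) is now at z about 0.318, roughly 18.5 cm above where it lay. The cup is off the ball, the things around the press haven't moved, and the arm is at rest.

```bash
python3 -c "
from cell import manip
print(manip.job_done())"
```

```text
the job is handed in; nothing more can be done
None
```

The latch was drawn about 24 mm out of its keeper, and the lever is held still by its handle with its front end about 18.5 cm above where it lay; the job was handed in at about 7 s, and no verdict came back.

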